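Lids from the stack back on their jars

TASK

The four wooden lids of the storage jars are stacked on the worktop. Take the stack apart from the top down, smallest lid first, and put each lid on the jar of its own size, smallest lid on smallest jar and so on, each fully down over the neck and level. Leave the jars standing where they are, and do not move the salt shaker or the yoghurt tub.

Things in the scene. Friction and masses are not known exactly. Their poses are not given: they have to be found in the camera images.
- lid_a: The largest of four round wooden lids, 66 mm across, 20 mm high, at the start the bottom one of the stack, on the worktop. An upturned cup: flat top 4 mm thick, skirt 2.5 mm, open below, 61 mm inside, 16 mm deep. About 60 g. Origin: centre of its underside (skirt's lower edge); z up. Belongs on jar_a. Stacked lids are centred within 3 mm of the one below.
- lid_b: The second largest of four round wooden lids, 56 mm across, 20 mm high, at the start on top of the largest lid. An upturned cup: flat top 4 mm thick, skirt 2.5 mm, open below, 51 mm inside, 16 mm deep. About 45 g. Origin: centre of its underside (skirt's lower edge); z up. Belongs on jar_b. Stacked lids are centred within 3 mm of the one below.
- lid_c: The second smallest of four round wooden lids, 46 mm across, 20 mm high, at the start third from the bottom. An upturned cup: flat top 4 mm thick, skirt 2.5 mm, open below, 41 mm inside, 16 mm deep. About 30 g. Origin: centre of its underside (skirt's lower edge); z up. Belongs on jar_c. Stacked lids are centred within 3 mm of the one below.
- lid_d: The smallest of four round wooden lids, 36 mm across, 20 mm high, at the start on top of the stack. An upturned cup: flat top 4 mm thick, skirt 2.5 mm, open below, 31 mm inside, 16 mm deep. About 20 g. Origin: centre of its underside (skirt's lower edge); z up. Belongs on jar_d. Stacked lids are centred within 3 mm of the one below.
- jar_a: The largest of four open white ceramic jars, loose on the worktop: round body 84 mm across, 62 mm high, on it a neck 18 mm high, 54 mm across at its foot, 46 mm at the rim (80 mm above the worktop). Origin: centre of its underside; z up. The 66 mm lid goes over the neck; fully down it rests on the rim, its lower edge 64 mm above the jar's underside.
- jar_b: The second largest of four open white ceramic jars, loose on the worktop: round body 72 mm across, 54 mm high, on it a neck 18 mm high, 44 mm across at its foot, 36 mm at the rim (72 mm above the worktop). Origin: centre of its underside; z up. The 56 mm lid goes over the neck; fully down it rests on the rim, its lower edge 56 mm above the jar's underside.
- jar_c: The second smallest of four open white ceramic jars, loose on the worktop: round body 60 mm across, 46 mm high, on it a neck 18 mm high, 34 mm across at its foot, 26 mm at the rim (64 mm above the worktop). Origin: centre of its underside; z up. The 46 mm lid goes over the neck; fully down it rests on the rim, its lower edge 48 mm above the jar's underside.
- jar_d: The smallest of four open white ceramic jars, loose on the worktop: round body 50 mm across, 38 mm high, on it a neck 18 mm high, 24 mm across at its foot, 16 mm at the rim (56 mm above the worktop). Origin: centre of its underside; z up. The 36 mm lid goes over the neck; fully down it rests on the rim, its lower edge 40 mm above the jar's underside.
- salt_shaker: Bystander: salt shaker 44 mm across, 90 mm tall, upright behind the jars (x above 0.6, where wall cabinets hang 0.45 m above the worktop, their fronts at x = 0.57: keep the wrist clear of them). Origin: centre of its underside.
- yoghurt_tub: Bystander: white yoghurt tub with a printed picture, 72 mm across, 71 mm tall, upright behind the jars (x above 0.6, where wall cabinets hang 0.45 m above the worktop, their fronts at x = 0.57: keep the wrist clear of them). Origin: centre of its underside.
Mind the look-alikes: they are no part of the job. What is shaped like the lid_d but pink is not meant. What is shaped like the lid_a but black is not meant.

How it is judged:
By the outcome, as a careful person would: the job done as asked, in the order asked, and still so for the second after the job is handed in, with the robot touching nothing.
It also fails if it takes over 96 s, if anything falls off the work surface, if the arm or the gripper's body presses on something with over 40 N, if the wrist force passes 120 N, or if a joint passes its speed limit or range.

ROBOT

A 7-joint arm with a two-finger parallel gripper is mounted at the origin on a cart in front of the work surface, level with it; the furniture and walls round the work are solid. World frame = base frame: x ahead of the robot, y to its left, z up, the work surface at z = 0. Lengths are in m, angles in degrees, forces in N, time in s.
With the tool pointing down it reaches from about 0.4 to 0.925 m from the base axis. Payload 4.1 kg.
Tool frame: the origin (TCP) lies midway between the tips of the shut fingers; the grasp point (between the pads) lies 19 mm behind it; z points along the fingers, y is the line along which they close (so a half turn about z gives the same grasp; the last joint's range is limited). The gripper opens to 85 mm and grips with 20 to 120 N. Pads are 22 mm wide; open, the fingers measure 114 mm over their backs; the gripper's body (76 mm by 85 mm) begins 54 mm behind the grasp point. The pads swing forward as they close: fully open they stand 13 mm farther back than shut.
Start: joints at [-80.787, 22.827, 2.584, 88.041, -1.071, 69.15, -2.905], TCP at [0.167, 0.628, 0.211] pointing down, gripper open.
Joint ranges: [-161.44, 161.44], [-28.35, 127.94], [-78.24, 83.42], [0, 140.83], [-78.03, 258.03], [13.02, 114.36], [-168.23, 168.23]. Speed limits (degrees/s): [147.25, 147.25, 180, 180, 180, 180, 180].

INTERFACE

Orientations are given as [roll, pitch, yaw] about the fixed x, y, z axes, in that order (R = Rz(yaw) Ry(pitch) Rx(roll)).
In Python, from rig import arm, viewer, order, finder gives the robot as it stands. The module is installed in compiled form; this text tells all that it offers.
- The arm moves only by the tool apply_moves, never from a script. Its argument "commands" is a list of rows, each a list of 3 entries, a list of its own where there are three numbers: the shift along the tool's x, y, z each as a share of 0.2 m, from -1 to 1, then the turn, a rotation vector about the tool's x, y, z each as a share of pi rad, from -1 to 1, then the opening, from 0 (shut) to 1 (fully open). A call has exactly 10 rows; each row is the pose to reach, as a shift and turn from the pose commanded when the call began, along the tool's axes at that moment, turning the shorter way round; what a row does not reach only later rows make up. A row lasts 1/12 s, in which the tool goes at most 41.7 mm and 7.16 degrees, less where a joint would pass 70% of its speed; a pose out of reach is approached as far as the arm can. A call with a number of a shift or a turn outside -1 to 1 is refused whole. A call with a gripper value outside its range is refused whole. The fingers move at their own pace and stop on an object; "grip_force" is the grip in N (left out, the last holds). Time passes only in rows, so rows that repeat a pose let the fingers close, or fill a call up. It gives the time, the measured TCP pose, the force, the opening and the grip force at its end, in the units of the state.
- arm.sense(): the state, without advancing time (a new reading comes with each control period).
- viewer.get_image(name): name is "scene" or "top" or "wrist"; returns a dict with "color" (384x512x3 uint8, red, green, blue), "z_map" (384x512 float32, m along the optical axis (not along the pixel's ray), 0 where there is no reading), "K" (3x3 intrinsics, pixels), "k1" (the pictures are not rectified: a ray, as slopes to the right and down, at radius r is drawn at 1 + k1 r^2 times it, then the intrinsics apply), "cam_to_world" (4x4, takes a point from camera to world coordinates). Camera axes: x right, y up, looking along -z (the intrinsics and any distortion apply to the point x, -y, -z); pixel columns grow to the right and rows downward; lengths in m; the calibration is good to about 2 mm. A picture is of the moment at which its call begins.
- order.finish_job(): hands the job in; it is judged then, once.
Trained networks look in the newest picture that a camera, given by its name, has taken for a name from the list of things; names that differ only in an ending like _2 or _b are one class to them, and where a whole thing is asked for, a point or a joint stands for the part that bears it (a point fixed in the world has none). Each returns a list of dicts, best first, with "p" (0 to 1); they miss things now and then, are a little off and sometimes report something else, mostly with a low value. They report only what shows in the picture. A call takes as long as a camera call. They do not tell look-alikes from the thing itself.
- finder.silhouettes(name, camera): "pixels" (384x512 bool, what is visible of it) and "position" ([column, row] in pixels, amid what is visible of it).
- finder.tip_of(name, camera): "position" ([column, row] in pixels: a listed point, or the origin of a listed thing).
The state is a dict: "time_s": time; "joint_pos": joint angles; "dq": joint speeds; "tau": joint torques, N m; "tcp_pos": TCP position; "orientation": TCP orientation; "wrist_force": force on the tool from outside, world axes, zero at the start; "moment": the same for the moment, N m; "finger_gap": opening from 0.0 (shut) to 1.0 (fully open); "gripper_force": force on a finger pad.
Only numpy, scipy, OpenCV 4.12 (cv2) and the standard library are available. Lean on these libraries where they do the work, as an engineer would, in place of code of your own. Each camera call takes 0.05 s, during which the arm holds its last target. There are 200 camera calls.

## Working session

There is one attempt and no reset: what is moved stays moved. The work goes in short steps, Python scripts to look and compute and a tool call to move; the robot and the scene stay as the last step left them, time stands still between calls to the robot, and variables do not carry over. Pictures are saved under pics/ and viewed, at most 14 in all, crops included, and the job is handed in when it is done.

Besides the shell and the picture viewer there is one more tool, called after "Request:" as name([rows], argument=value, ...), one row to a line, values as JSON. apply_moves: Moves the arm, as the interface text tells. Its arguments: {"type":"object","properties":{"commands":{"type":"array","items":{"type":"array"}},"grip_force":{"type":"number"}},"required":["commands"]}

```bash
mkdir -p pics; ls; python3 - <<'E'
from rig import arm, viewer
import cv2, numpy as np
s=arm.sense(); print({k:np.round(v,3).tolist() for k,v in s.items()})
ims=[]
for n in ["scene","top","wrist"]:
    d=viewer.get_image(n); print(n,d["K"].round(1).tolist(),d["k1"],d["cam_to_world"].round(3).tolist())
    np.savez(f"{n}0.npz",**d)
    cv2.imwrite(f"pics/{n}0.png",d["color"][...,::-1])
E
```

```text
pics
{'time_s': 0.0, 'joint_pos': [-80.789, 22.87, 2.581, 88.114, -1.072, 69.15, -2.904], 'dq': [0.052, 0.001, 0.082, 0.121, -0.06, 0.003, -0.009], 'tau': [0.001, -47.512, 1.365, -25.423, 0.012, 0.009, -0.0], 'tcp_pos': [0.167, 0.628, 0.21], 'orientation': [-179.89, 0.007, 165.124], 'wrist_force': [-0.415, 0.306, 0.639], 'moment': [0.002, -0.035, -0.031], 'gripper_force': 0.0, 'finger_gap': 0.999}
scene [[387.8, 0.0, 252.6], [0.0, 387.8, 194.4], [0.0, 0.0, 1.0]] -0.0484741257050865 [[0.664, 0.548, -0.509, -0.027], [-0.748, 0.476, -0.463, -0.534], [-0.012, 0.688, 0.725, 0.859], [0.0, 0.0, 0.0, 1.0]]
top [[486.8, 0.0, 248.8], [0.0, 486.8, 196.3], [0.0, 0.0, 1.0]] -0.06677633753739126 [[-0.018, 0.998, -0.063, 0.428], [-1.0, -0.019, -0.01, -0.066], [-0.012, 0.063, 0.998, 1.351], [0.0, 0.0, 0.0, 1.0]]
wrist [[339.2, 0.0, 254.8], [0.0, 339.2, 193.7], [0.0, 0.0, 1.0]] -0.07231435370517322 [[0.258, -0.914, -0.314, 0.086], [0.966, 0.244, 0.086, 0.65], [-0.002, -0.326, 0.945, 0.373], [0.0, 0.0, 0.0, 1.0]]
```

View pics/scene0.png

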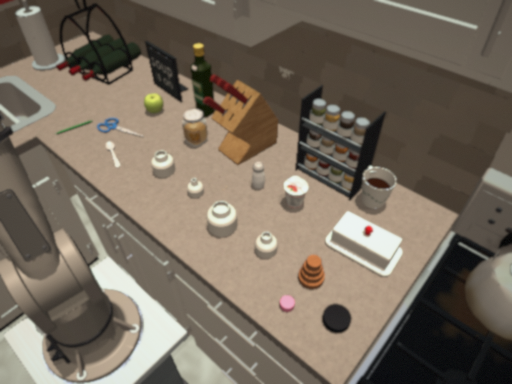

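View pics/top0.png

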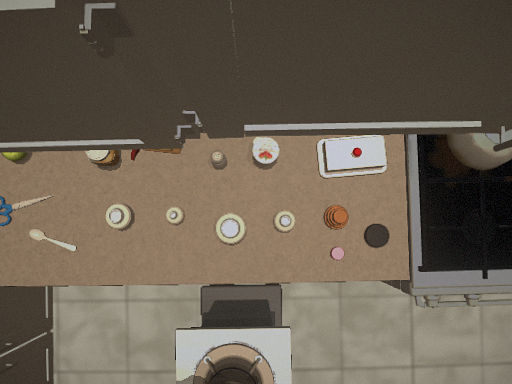

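The scene picture shows the orange wooden stack at (312,272). The top picture shows it at (337,217).

- **Look-alikes:** the pink lid is at top (338,254) and the black lid at top (377,236). Neither is meant.
- **Choice:** I take the wooden stack.
- **Jars, top picture:** (118,216), (175,215), (230,228) and (285,221). The sizes still have to be measured.

```bash
cat > h.py <<'E'
import numpy as np, cv2
from scipy.optimize import least_squares
def rays(d):
    K=d["K"]; k1=float(d["k1"]); D=np.array([k1,0,0,0.])
    v,u=np.mgrid[:384,:512]; p=np.stack([u,v],-1).reshape(-1,1,2).astype(float)
    return cv2.undistortPoints(p,K,D).reshape(384,512,2)
def cloud(d):
    r=rays(d); z=d["z_map"]; P=np.stack([r[...,0]*z,-r[...,1]*z,-z],-1); T=d["cam_to_world"]
    W=P@T[:3,:3].T+T[:3,3]; W[z==0]=np.nan; return W
def proj(d,p):
    T=d["cam_to_world"]; c=T[:3,:3].T@(np.asarray(p)-T[:3,3]); 
    return cv2.projectPoints(np.array([[c[0],-c[1],-c[2]]]),np.zeros(3),np.zeros(3),d["K"],np.array([float(d["k1"]),0,0,0]))[0].ravel()
def fitc(P,r=None):
    f=(lambda q:np.hypot(P[:,0]-q[0],P[:,1]-q[1])-(r or q[2]))
    s=least_squares(f,[*P[:,:2].mean(0),r or .03],loss="soft_l1",f_scale=.002); return s.x,np.std(s.fun)
E
python3 - <<'E'
from h import *
from rig import finder
for cam in ["top","scene"]:
    d=dict(np.load(cam+"0.npz")); W=cloud(d); np.save(cam+"W.npy",W)
    for nm in ["jar_a","jar_d","lid_a","lid_d","salt_shaker","yoghurt_tub"]:
        for f in finder.silhouettes(nm,cam)[:6]:
            m=f["pixels"]; Q=W[m]; Q=Q[np.isfinite(Q[:,0])]
            print(cam,nm,round(f["p"],2),np.round(f["position"]),m.sum(),"med",np.nanmedian(Q,0).round(3),"zmax",np.percentile(Q[:,2],97).round(3),"ext",(np.percentile(Q,97,0)-np.percentile(Q,3,0)).round(3))
d=dict(np.load("top0.npz"));c=cv2.resize(d["color"][180:270,260:400,::-1],None,fx=5,fy=5,interpolation=cv2.INTER_CUBIC);cv2.imwrite("pics/crop.png",c)
E
```

```text
top jar_a 0.93 [288. 220.] 383 med [ 0.442 -0.145  0.044] zmax 0.066 ext [0.051 0.051 0.037]
top jar_a 0.68 [227. 228.] 729 med [ 0.426 -0.001  0.062] zmax 0.081 ext [0.072 0.069 0.03 ]
top jar_a 0.61 [119. 219.] 614 med [0.463 0.296 0.052] zmax 0.073 ext [0.061 0.062 0.056]
top jar_d 0.93 [288. 220.] 383 med [ 0.442 -0.145  0.044] zmax 0.066 ext [0.051 0.051 0.037]
top jar_d 0.68 [227. 228.] 729 med [ 0.426 -0.001  0.062] zmax 0.081 ext [0.072 0.069 0.03 ]
top jar_d 0.61 [119. 219.] 614 med [0.463 0.296 0.052] zmax 0.073 ext [0.061 0.062 0.056]
top lid_a 0.72 [341. 219.] 130 med [ 0.45  -0.287  0.08 ] zmax 0.085 ext [0.029 0.029 0.011]
top lid_a 0.59 [376. 232.] 445 med [ 0.399 -0.398  0.02 ] zmax 0.025 ext [0.055 0.057 0.012]
top lid_a 0.56 [329. 218.] 2 med [ 0.449 -0.262  0.039] zmax 0.04 ext [0.002 0.    0.002]
top lid_d 0.72 [341. 219.] 130 med [ 0.45  -0.287  0.08 ] zmax 0.085 ext [0.029 0.029 0.011]
top lid_d 0.59 [376. 232.] 445 med [ 0.399 -0.398  0.02 ] zmax 0.025 ext [0.055 0.057 0.012]
top lid_d 0.56 [329. 218.] 2 med [ 0.449 -0.262  0.039] zmax 0.04 ext [0.002 0.    0.0
[... 1675 characters left out ...]
3 ext [0.041 0.048 0.02 ]
scene lid_d 0.7 [312. 261.] 194 med [ 0.447 -0.292  0.08 ] zmax 0.083 ext [0.031 0.031 0.018]
scene lid_d 0.68 [305. 286.] 93 med [ 0.423 -0.298  0.016] zmax 0.023 ext [0.015 0.043 0.016]
scene lid_d 0.68 [287. 303.] 197 med [ 0.349 -0.294  0.021] zmax 0.024 ext [0.031 0.029 0.019]
scene lid_d 0.67 [307. 273.] 133 med [ 0.435 -0.296  0.057] zmax 0.063 ext [0.022 0.04  0.022]
scene salt_shaker 0.63 [258. 178.] 329 med [0.604 0.019 0.05 ] zmax 0.091 ext [0.029 0.033 0.088]
scene yoghurt_tub 0.84 [293. 191.] 580 med [ 0.62  -0.106  0.07 ] zmax 0.074 ext [0.06  0.059 0.062]
scene yoghurt_tub 0.28 [193. 188.] 238 med [0.459 0.141 0.033] zmax 0.057 ext [0.042 0.033 0.05 ]
```

View pics/crop.png

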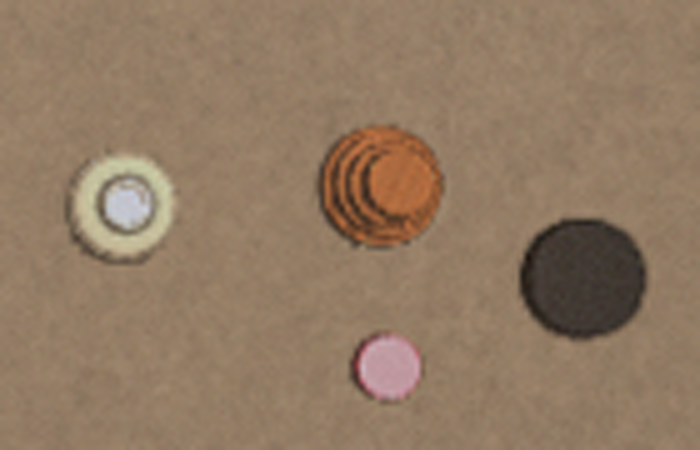

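The crop shows the wooden stack at its centre, with the pink lid below it and the black lid at right, both separate. By rim height, the jar at y=.29 is b, y=.14 is d, y=0 is a and y=-.15 is c.

```bash
cat >> h.py <<'E'
def disc(W,x,y,R,z0,z1):
    m=(np.hypot(W[...,0]-x,W[...,1]-y)<R)&(W[...,2]>z0)&(W[...,2]<z1); Q=W[m]
    if len(Q)<8: return None
    h=cv2.convexHull((Q[:,:2]*1e4).astype(np.float32)); M=cv2.moments(h)
    return np.array([M["m10"]/M["m00"]/1e4,M["m01"]/M["m00"]/1e4,2e-4*np.sqrt(M["m00"]/np.pi),np.median(Q[:,2]),len(Q)])
def plan(pts,yaw0=90.,p0=None):
    "share units from commanded pose p0 (tool down, yaw0) to world points"
    R=np.array([[np.cos(np.radians(yaw0)),np.sin(np.radians(yaw0)),0],[np.sin(np.radians(yaw0)),-np.cos(np.radians(yaw0)),0],[0,0,-1]])
    for p in pts: print(p,((R@(np.array(p)-p0))/.2).round(3).tolist())
E
python3 - <<'E'
from h import *
for cam in ["top","scene"]:
    W=np.load(cam+"W.npy"); print(cam,"table z",np.nanmedian(W[225:235,310:325,2] if cam=="top" else W[255:262,285:292,2]))
    for n,x,y,R,z0,z1 in [("lidd",.447,-.29,.03,.076,.09),("a",.425,-.005,.04,.075,.09),("b",.463,.29,.035,.067,.08),("c",.44,-.15,.03,.059,.07),("d",.461,.142,.025,.05,.065),("a body",.425,-.005,.055,.045,.066),("b body",.463,.29,.05,.04,.058),("c body",.44,-.15,.045,.03,.05),("d body",.461,.142,.035,.02,.042)]:
        q=disc(W,x,y,R,z0,z1); print(n,None if q is None else q.round(4))
E
```

```text
top table z 0.0002384770709418227
lidd [ 4.511e-01 -2.881e-01  3.370e-02  8.030e-02  1.360e+02]
a [ 4.26e-01 -3.00e-04  4.59e-02  7.97e-02  7.50e+01]
b [4.634e-01 3.039e-01 3.690e-02 7.180e-02 6.400e+01]
c [ 4.433e-01 -1.455e-01  2.520e-02  6.390e-02  4.000e+01]
d [4.642e-01 1.538e-01 1.600e-02 5.580e-02 2.400e+01]
a body [4.261e-01 2.000e-04 8.160e-02 5.900e-02 5.450e+02]
b body [4.636e-01 3.033e-01 7.010e-02 5.070e-02 3.920e+02]
c body [ 4.432e-01 -1.466e-01  5.780e-02  4.220e-02  2.940e+02]
d body [4.644e-01 1.528e-01 4.680e-02 3.410e-02 2.030e+02]
scene table z 0.001095328814119445
lidd [ 4.52e-01 -2.90e-01  3.47e-02  8.05e-02  1.59e+02]
a [ 4.263e-01 -2.200e-03  4.680e-02  7.940e-02  9.300e+01]
b [4.646e-01 3.034e-01 3.630e-02 7.110e-02 5.000e+01]
c [ 4.431e-01 -1.484e-01  2.580e-02  6.340e-02  5.200e+01]
d [4.651e-01 1.520e-01 1.680e-02 5.550e-02 2.700e+01]
a body [ 4.235e-01 -5.300e-03  7.770e-02  5.870e-02  3.990e+02]
b body [4.621e-01 2.973e-01 6.150e-02 5.000e-02 1.840e+02]
c body [ 4.414e-01 -1.498e-01  5.590e-02  4.210e-02  2.510e+02]
d body [4.626e-01 1.490e-01 4.330e-02 3.320e-02 1.430e+02]
```

Request:
apply_moves([
  [[0,0,-0.1],[0,0,0.04],1],
  [[0,0,-0.2],[0,0,0.08],1],
  [[0,0,-0.2],[0,0,0.12],1],
  [[0,0,-0.2],[0,0,0.16],1],
  [[0,0,-0.2],[0,0,0.2],1],
  [[0,0,-0.2],[0,0,0.24],1],
  [[0,0,-0.2],[0,0,0.28],1],
  [[0,0,-0.2],[0,0,0.32],1],
  [[0,0,-0.2],[0,0,0.36],1],
  [[0,0,-0.2],[0,0,0.39],1],
])

```text
time_s: 1.58
tcp_pos: [0.1668, 0.6282, 0.2511]
orientation: [180.0, -0.0, 94.6]
wrist_force: [0.2, -0.2, 0.3]
finger_gap: 0.997
gripper_force: 0.0
```

Request:
apply_moves([
  [[-0.15,0.15,0],[0,0,0.0256],1],
  [[-0.3,0.3,0],[0,0,0.0256],1],
  [[-0.45,0.45,0],[0,0,0.0256],1],
  [[-0.6,0.6,0],[0,0,0.0256],1],
  [[-0.75,0.75,0],[0,0,0.0256],1],
  [[-0.9,0.9,0],[0,0,0.0256],1],
  [[-1,1,0],[0,0,0.0256],1],
  [[-1,1,0],[0,0,0.0256],1],
  [[-1,1,0],[0,0,0.0256],1],
  [[-1,1,0],[0,0,0.0256],1],
])

```text
time_s: 2.42
tcp_pos: [0.3828, 0.4467, 0.2511]
orientation: [-180.0, -0.1, 90.3]
wrist_force: [-0.2, 1.2, -0.4]
finger_gap: 0.998
gripper_force: 0.0
```

Request:
apply_moves([
  [[-0.15,0.1,0],[0,0,0],1],
  [[-0.3,0.2,0],[0,0,0],1],
  [[-0.45,0.3,0],[0,0,0],1],
  [[-0.6,0.4,0],[0,0,0],1],
  [[-0.8,0.45,0],[0,0,0],1],
  [[-1,0.45,0],[0,0,0],1],
  [[-1,0.45,0],[0,0,0],1],
  [[-1,0.45,0],[0,0,0],1],
  [[-1,0.45,0],[0,0,0],1],
  [[-1,0.45,0],[0,0,0],1],
])

```text
time_s: 3.25
tcp_pos: [0.4734, 0.2496, 0.2509]
orientation: [-180.0, -0.1, 90.6]
wrist_force: [0.1, 0.0, 0.1]
finger_gap: 1.001
gripper_force: 0.0
```

Request:
apply_moves([
  [[-0.17,0,0],[0,0,0],1],
  [[-0.34,0,0],[0,0,0],1],
  [[-0.51,0,0],[0,0,0],1],
  [[-0.68,0,0],[0,0,0],1],
  [[-0.85,0,0],[0,0,0],1],
  [[-1,0,0],[0,0,0],1],
  [[-1,0,0],[0,0,0],1],
  [[-1,0,0],[0,0,0],1],
  [[-1,0,0],[0,0,0],1],
  [[-1,0,0],[0,0,0],1],
])

```text
time_s: 4.08
tcp_pos: [0.4757, 0.0491, 0.2509]
orientation: [-180.0, -0.0, 90.6]
wrist_force: [0.4, 0.5, -0.0]
finger_gap: 1.001
gripper_force: 0.0
```

Request:
apply_moves([
  [[-0.17,0,0],[0,0,0],1],
  [[-0.34,0,0],[0,0,0],1],
  [[-0.51,0,0],[0,0,0],1],
  [[-0.68,0,0],[0,0,0],1],
  [[-0.85,0,0],[0,0,0],1],
  [[-1,0,0],[0,0,0],1],
  [[-1,0,0],[0,0,0],1],
  [[-1,0,0],[0,0,0],1],
  [[-1,0,0],[0,0,0],1],
  [[-1,0,0],[0,0,0],1],
])

```text
time_s: 4.92
tcp_pos: [0.4773, -0.1509, 0.2507]
orientation: [-180.0, -0.0, 90.6]
wrist_force: [0.4, 1.0, 0.8]
finger_gap: 1.002
gripper_force: 0.0
```

Request:
apply_moves([
  [[-0.17,-0.03,0],[0,0,0.0033],1],
  [[-0.34,-0.07,0],[0,0,0.0033],1],
  [[-0.51,-0.1,0],[0,0,0.0033],1],
  [[-0.69,-0.135,0],[0,0,0.0033],1],
  [[-0.69,-0.135,0],[0,0,0.0033],1],
  [[-0.69,-0.135,0],[0,0,0.0033],1],
  [[-0.69,-0.135,0],[0,0,0.0033],1],
  [[-0.69,-0.135,0],[0,0,0.0033],1],
  [[-0.69,-0.135,0],[0,0,0.0033],1],
  [[-0.69,-0.135,0],[0,0,0.0033],1],
])

```text
time_s: 5.75
tcp_pos: [0.4512, -0.2899, 0.2509]
orientation: [180.0, -0.0, 89.9]
wrist_force: [0.1, 1.0, 0.4]
finger_gap: 1.0
gripper_force: 0.0
```

```bash
python3 - <<'E'
from h import *
from rig import arm, viewer
d=viewer.get_image("wrist"); s=arm.sense(); print(np.round(s["tcp_pos"],4),s["orientation"])
cv2.imwrite("pics/w1.png",d["color"][...,::-1]); W=cloud(d); np.save("wW.npy",W)
for R,z0,z1 in [(.03,.076,.09),(.035,.05,.066),(.04,.03,.046),(.045,.01,.026)]: q=disc(W,.4515,-.289,R,z0,z1); print(None if q is None else q.round(4))
E
```

```text
[ 0.451  -0.2903  0.2509] [ 1.79986730e+02 -3.43307323e-02  8.98585772e+01]
[ 4.515e-01 -2.887e-01  3.500e-02  7.990e-02  9.390e+02]
[ 4.509e-01 -2.861e-01  4.300e-02  5.970e-02  4.490e+02]
[ 4.522e-01 -2.868e-01  5.320e-02  3.970e-02  4.580e+02]
[ 4.508e-01 -2.870e-01  6.290e-02  1.960e-02  4.820e+02]
```

View pics/w1.png

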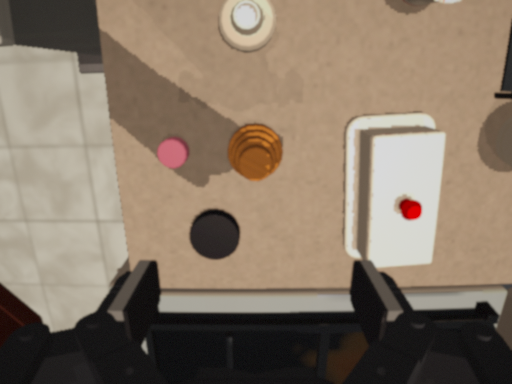

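The wrist picture shows the stack at (254,152) between the finger directions, with the pink lid at (172,152) and the black lid at (215,233), both clear of the path. Descending on lid_d.

Request:
apply_moves([
  [[0.006,0.003,0.2],[0,0,0],1],
  [[0.006,0.003,0.4],[0,0,0],1],
  [[0.006,0.003,0.6],[0,0,0],0.8],
  [[0.006,0.003,0.75],[0,0,0],0.7],
  [[0.006,0.003,0.85],[0,0,0],0.65],
  [[0.006,0.003,0.92],[0,0,0],0.65],
  [[0.006,0.003,0.94],[0,0,0],0.65],
  [[0.006,0.003,0.94],[0,0,0],0.65],
  [[0.006,0.003,0.94],[0,0,0],0.65],
  [[0.006,0.003,0.94],[0,0,0],0.65],
], grip_force=25)

```text
time_s: 6.63
tcp_pos: [0.452, -0.2908, 0.0643]
orientation: [179.9, 0.1, 89.7]
wrist_force: [0.3, 0.6, 0.5]
finger_gap: 0.65
gripper_force: 0.0
```

Request:
apply_moves([
  [[0,0,0],[0,0,0],0.55],
  [[0,0,0],[0,0,0],0.45],
  [[0,0,0],[0,0,0],0.35],
  [[0,0,0],[0,0,0],0.3],
  [[0,0,0],[0,0,0],0.2],
  [[0,0,0],[0,0,0],0.1],
  [[0,0,0],[0,0,0],0.1],
  [[0,0,0],[0,0,0],0.1],
  [[0,0,0],[0,0,0],0.1],
  [[0,0,0],[0,0,0],0.1],
], grip_force=25)

```text
time_s: 7.47
tcp_pos: [0.451, -0.2903, 0.0629]
orientation: [-180.0, -0.0, 89.7]
wrist_force: [-0.4, 0.9, 0.7]
finger_gap: 0.1
gripper_force: 0.0
```

```bash
python3 - <<'E'
from h import *
from rig import arm, viewer
d=viewer.get_image("scene"); s=arm.sense(); print({k:np.round(v,4).tolist() for k,v in s.items() if k not in("tau","dq","joint_pos")})
cv2.imwrite("pics/s2.png",cv2.resize(d["color"][200:330,230:400,::-1],None,fx=4,fy=4,interpolation=cv2.INTER_CUBIC))
E
```

```text
{'time_s': 7.5167, 'tcp_pos': [0.4509, -0.2903, 0.0629], 'orientation': [-179.9964, -0.009, 89.7126], 'wrist_force': [-0.8333, -0.1397, 1.0712], 'moment': [0.0172, 0.0127, 0.0054], 'gripper_force': 0.0, 'finger_gap': 0.1016}
```

View pics/s2.png

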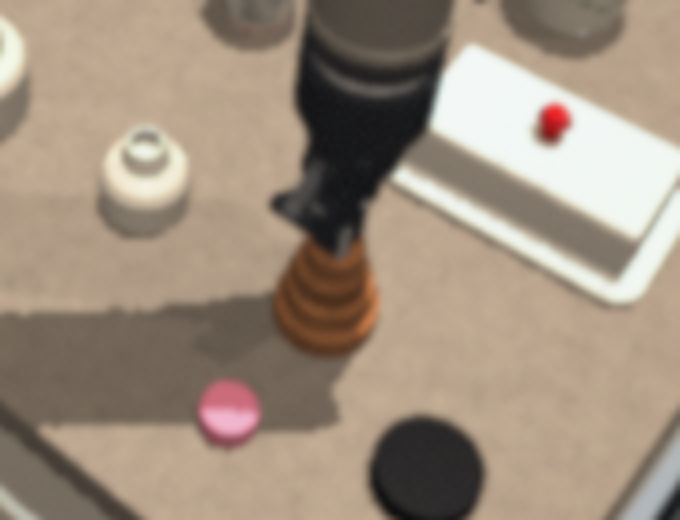

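The crop shows the fingers shut at about (340,245), at or above the top of the stack with nothing gripped. I need to see where lid_d is.

```bash
python3 - <<'E'
from h import *
from rig import arm, viewer
d=viewer.get_image("wrist"); s=viewer.get_image("scene")
a=cv2.resize(d["color"][60:384,80:440,::-1],(560,504)); 
b=cv2.resize(s["color"][235:295,285:345,::-1],(504,504),interpolation=cv2.INTER_CUBIC)[:, 130:370]
cv2.imwrite("pics/w3.png",np.hstack([a,b]))
W=cloud(d)
for z0,z1 in [(.076,.09),(.05,.066),(.03,.046),(.01,.026)]: q=disc(W,.4515,-.289,.045,z0,z1); print(None if q is None else q.round(4))
W=cloud(s)
for p in [(.4515,-.289,.08),(.451,-.2903,.063)]: print(proj(d,p).round(),proj(s,p).round())
c=proj(s,(.451,-.29,.08)).astype(int); print(W[c[1]-8:c[1]+16:2,c[0]][:, :].round(3).tolist())
E
```

```text
[ 4.515e-01 -2.872e-01  3.310e-02  8.000e-02  2.372e+03]
[ 4.510e-01 -2.837e-01  4.020e-02  5.970e-02  1.942e+03]
[ 4.524e-01 -2.826e-01  4.780e-02  3.970e-02  1.649e+03]
[ 4.503e-01 -2.817e-01  5.590e-02  1.970e-02  1.534e+03]
[256. 257.] [313. 261.]
[255. 243.] [313. 265.]
[[0.436, -0.293, 0.136], [0.429, -0.297, 0.139], [nan, nan, nan], [0.421, -0.303, 0.138], [0.434, -0.297, 0.11], [0.436, -0.297, 0.099], [0.442, -0.295, 0.082], [0.438, -0.298, 0.081], [0.438, -0.299, 0.073], [0.439, -0.3, 0.065], [0.436, -0.302, 0.062], [0.435, -0.303, 0.056]]
```

View pics/w3.png

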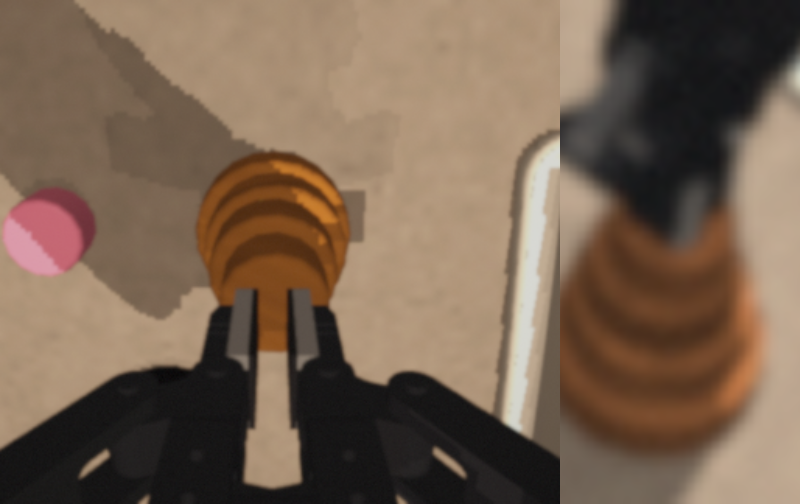

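The wrist view shows the shut fingertips at about (243,300) and (300,300) in the crop, lying over lid_d's top, with the stack undisturbed. The tips are evidently higher than I assumed, so I will measure their height by depth.

```bash
python3 - <<'E'
from h import *
from rig import arm, viewer
d=viewer.get_image("wrist"); W=cloud(d)
for u in (234,238,270,275,300,256):
    print(u,[W[v,u].round(3).tolist() for v in range(240,300,6)])
print(arm.sense()["wrist_force"])
E
```

```text
234 [[0.441, -0.28, 0.08], [0.442, -0.279, 0.087], [0.442, -0.279, 0.093], [0.442, -0.279, 0.098], [0.443, -0.279, 0.103], [0.443, -0.279, 0.107], [0.443, -0.279, 0.113], [0.443, -0.279, 0.116], [0.443, -0.279, 0.12], [0.444, -0.278, 0.125]]
238 [[0.443, -0.28, 0.08], [0.443, -0.279, 0.088], [0.444, -0.279, 0.093], [0.444, -0.279, 0.098], [0.444, -0.279, 0.103], [0.444, -0.279, 0.108], [0.445, -0.279, 0.112], [0.445, -0.28, 0.116], [0.445, -0.279, 0.119], [0.445, -0.282, 0.12]]
270 [[0.458, -0.28, 0.08], [0.458, -0.279, 0.088], [0.458, -0.279, 0.093], [0.458, -0.279, 0.099], [0.457, -0.279, 0.103], [0.457, -0.279, 0.107], [0.457, -0.279, 0.112], [0.457, -0.279, 0.117], [0.457, -0.279, 0.12], [0.457, -0.281, 0.121]]
275 [[0.461, -0.28, 0.079], [0.46, -0.279, 0.088], [0.46, -0.279, 0.092], [0.46, -0.278, 0.1], [0.459, -0.279, 0.103], [0.459, -0.279, 0.108], [0.459, -0.278, 0.114], [0.459, -0.278, 0.117], [0.458, -0.279, 0.121], [0.458, -0.278, 0.126]]
300 [[0.485, -0.32, -0.0], [0.485, -0.326, -0.001], [0.485, -0.33, -0.0], [0.485, -0.336, -0.001], [0.485, -0.34, 0.0], [0.485, -0.346, 0.001], [0.486, -0.351, 0.001], [0.486, -0.357, -0.001], [0.469, -0.283, 0.115], [0.467, -0.277, 0.127]]
256 [[0.452, -0.28, 0.08], [0.452, -0.283, 0.08], [0.452, -0.286, 0.081], [0.452, -0.289, 0.08], [0.452, -0.293, 0.079], [0.452, -0.296, 0.08], [0.452, -0.3, 0.08], [0.452, -0.303, 0.08], [0.452, -0.362, -0.0], [0.452, -0.368, -0.0]]
[-0.16074999  0.35828085 -0.56708311]
```

Request:
apply_moves([
  [[0,0,-0.05],[0,0,0],0.2],
  [[0,0,-0.05],[0,0,0],0.4],
  [[0,0,-0.05],[0,0,0],0.6],
  [[0,0,-0.05],[0,0,0],0.65],
  [[0,0,-0.05],[0,0,0],0.65],
  [[0,0,0],[0,0,0],0.65],
  [[0,0,0.04],[0,0,0],0.65],
  [[0,0,0.08],[0,0,0],0.65],
  [[0,0,0.08],[0,0,0],0.65],
  [[0,0,0.08],[0,0,0],0.65],
], grip_force=25)

```text
time_s: 8.5
tcp_pos: [0.4502, -0.29, 0.0459]
orientation: [-179.9, -0.0, 89.7]
wrist_force: [0.2, -0.8, 0.4]
finger_gap: 0.649
gripper_force: 0.0
```

```bash
cat > tips.py <<'E'
from h import *
from rig import arm, viewer
d=viewer.get_image("wrist"); W=cloud(d); s=arm.sense(); t=np.array(s["tcp_pos"]); print(t.round(4),s["orientation"][2],s["finger_gap"],s["gripper_force"],np.round(s["wrist_force"],1))
# finger front faces: y (towards camera) plane at tcp_y+.011, within the finger's x band
g=s["finger_gap"]*.0425
for sg in(-1,1):
    m=(abs(W[...,1]-t[1]-.011)<.0035)&(abs(W[...,0]-t[0]-sg*(g+.006))<.0075)&(W[...,2]>t[2]+.008)&(W[...,2]<t[2]+.06); Q=W[m]
    print("finger",sg,len(Q),"tip z",Q[:,2].min().round(4) if len(Q) else None,"inner x",(np.min(sg*(Q[:,0]-t[0])) if len(Q) else 0))
np.save("wW.npy",W); cv2.imwrite("pics/tips_last.png",d["color"][...,::-1])
E
python3 tips.py
```

```text
[ 0.4506 -0.2904  0.0465] 89.69870103687387 0.6499197865372558 0.0 [-0.3 -0.3  0. ]
finger -1 1249 tip z 0.072 inner x 0.027449571869910927
finger 1 1072 tip z 0.0718 inner x 0.027292098300888745
```

Request:
apply_moves([
  [[0.006,0.005,0.02],[0,0,0],0.65],
  [[0.006,0.005,0.023],[0,0,0],0.65],
  [[0.006,0.005,0.023],[0,0,0],0.55],
  [[0.006,0.005,0.023],[0,0,0],0.48],
  [[0.006,0.005,0.023],[0,0,0],0.43],
  [[0.006,0.005,0.023],[0,0,0],0.38],
  [[0.006,0.005,0.023],[0,0,0],0.35],
  [[0.006,0.005,0.023],[0,0,0],0.35],
  [[0.006,0.005,0.023],[0,0,0],0.35],
  [[0.006,0.005,0.023],[0,0,0],0.35],
], grip_force=25)

```text
time_s: 9.38
tcp_pos: [0.4522, -0.2892, 0.0427]
orientation: [180.0, -0.0, 89.7]
wrist_force: [-0.8, -0.2, 4.6]
finger_gap: 0.415
gripper_force: 25.0
```

```bash
python3 tips.py
```

```text
[ 0.4522 -0.2892  0.0427] 89.71199602220612 0.4136057384669795 25.03028567880392 [-0.3  0.4  4.9]
finger -1 1313 tip z 0.0513 inner x 0.01608299519441292
finger 1 1100 tip z 0.0511 inner x 0.016125220783373584
```

Request:
apply_moves([
  [[0,0,-0.03],[0,0,0],0.35],
  [[0,0,-0.1],[0,0,0],0.35],
  [[0,0,-0.2],[0,0,0],0.35],
  [[0,0,-0.35],[0,0,0],0.35],
  [[0,0,-0.5],[0,0,0],0.35],
  [[0,0,-0.6],[0,0,0],0.35],
  [[0,0,-0.65],[0,0,0],0.35],
  [[0,0,-0.65],[0,0,0],0.35],
  [[0,0,-0.65],[0,0,0],0.35],
  [[0,0,-0.65],[0,0,0],0.35],
])

```text
time_s: 10.27
tcp_pos: [0.4511, -0.2882, 0.1708]
orientation: [-179.9, -0.1, 89.7]
wrist_force: [-0.1, 0.1, -0.7]
finger_gap: 0.412
gripper_force: 25.1
```

```bash
python3 tips.py; python3 - <<'E'
from h import *
from rig import viewer
W=np.load("wW.npy")
for R,z0,z1 in [(.035,.052,.066),(.04,.03,.046),(.045,.01,.026),(.03,.15,.215)]: q=disc(W,.4515,-.289,R,z0,z1); print("w",None if q is None else q.round(4))
d=viewer.get_image("scene"); W=cloud(d)
for R,z0,z1 in [(.035,.052,.066),(.04,.03,.046),(.045,.01,.026)]: q=disc(W,.4515,-.289,R,z0,z1); print("s",None if q is None else q.round(4))
E
```

```text
[ 0.451  -0.2883  0.1707] 89.72250736254368 0.4112720970474798 25.07635787129402 [0.7 0.2 0.2]
finger -1 1138 tip z 0.1909 inner x 0.01600450591676439
finger 1 990 tip z 0.1936 inner x 0.016039946281411477
w [ 4.511e-01 -2.879e-01  4.500e-02  6.000e-02  2.211e+03]
w [ 4.525e-01 -2.853e-01  5.130e-02  3.970e-02  7.080e+02]
w [ 4.507e-01 -2.848e-01  6.020e-02  1.970e-02  7.070e+02]
w [ 4.515e-01 -2.868e-01  4.240e-02  2.078e-01  6.975e+03]
s [ 4.509e-01 -2.895e-01  4.470e-02  6.040e-02  2.690e+02]
s [ 4.484e-01 -2.931e-01  5.010e-02  3.920e-02  1.450e+02]
s [ 4.438e-01 -2.944e-01  5.530e-02  1.980e-02  1.760e+02]
```

View pics/tips_last.png

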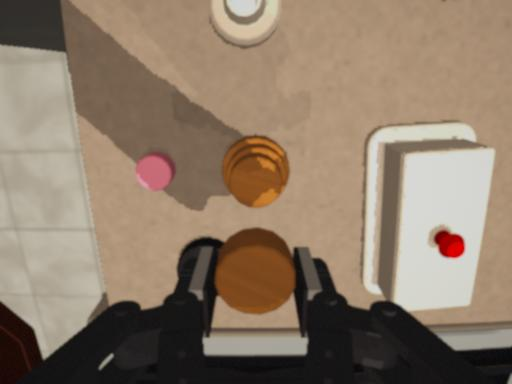

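Lid_d is held level at (255,270) in the picture, and the remaining three lids stand undisturbed at (255,172). I carry it to jar_d.

Request:
apply_moves([
  [[0.1,0,0],[0,0,0],0.35],
  [[0.25,0,0],[0,0,0],0.35],
  [[0.4,0,0],[0,0,0],0.35],
  [[0.55,0,0],[0,0,0],0.35],
  [[0.7,0,0],[0,0,0],0.35],
  [[0.85,0,0],[0,0,0],0.35],
  [[1,0,0],[0,0,0],0.35],
  [[1,0,0],[0,0,0],0.35],
  [[1,0,0],[0,0,0],0.35],
  [[1,0,0],[0,0,0],0.35],
])

```text
time_s: 11.2
tcp_pos: [0.4525, -0.0898, 0.1719]
orientation: [-179.9, 0.0, 89.7]
wrist_force: [0.5, 0.5, 0.1]
finger_gap: 0.413
gripper_force: 25.1
```

Request:
apply_moves([
  [[0.1,0,0],[0,0,0],0.35],
  [[0.25,0,0],[0,0,0],0.35],
  [[0.4,0.02,0],[0,0,0],0.35],
  [[0.55,0.03,0],[0,0,0],0.35],
  [[0.7,0.04,0],[0,0,0],0.35],
  [[0.85,0.05,0],[0,0,0],0.35],
  [[1,0.05,0],[0,0,0],0.35],
  [[1,0.05,0],[0,0,0],0.35],
  [[1,0.05,0],[0,0,0],0.35],
  [[1,0.05,0],[0,0,0],0.35],
])

```text
time_s: 12.03
tcp_pos: [0.4642, 0.1087, 0.1721]
orientation: [-180.0, 0.1, 89.6]
wrist_force: [-1.0, -0.2, 0.5]
finger_gap: 0.412
gripper_force: 25.1
```

Request:
apply_moves([
  [[0.1,0,0],[0,0,0],0.35],
  [[0.206,0,0],[0,0,0],0.35],
  [[0.206,0,0],[0,0,0],0.35],
  [[0.206,0,0],[0,0,0],0.35],
  [[0.206,0,0.1],[0,0,0],0.35],
  [[0.206,0,0.2],[0,0,0],0.35],
  [[0.206,0,0.3],[0,0,0],0.35],
  [[0.206,0,0.4],[0,0,0],0.35],
  [[0.206,0,0.4],[0,0,0],0.35],
  [[0.206,0,0.4],[0,0,0],0.35],
])

```text
time_s: 12.87
tcp_pos: [0.4638, 0.1496, 0.092]
orientation: [-179.9, 0.1, 89.5]
wrist_force: [0.2, 0.2, 0.3]
finger_gap: 0.411
gripper_force: 25.1
```

```bash
cat > place.py <<'E'
import sys; from h import *
from rig import arm, viewer
jx,jy,zb,rb=map(float,sys.argv[1:5]); d=viewer.get_image("wrist"); W=cloud(d); s=arm.sense(); t=np.array(s["tcp_pos"]); print(t.round(4),np.round(s["orientation"],2),s["finger_gap"],np.round(s["wrist_force"],1))
m=(abs(W[...,2]-t[2]-.037)<.004)&(abs(W[...,0]-t[0])<s["finger_gap"]*.0425-.003)&(abs(W[...,1]-t[1])<.05); Q=W[m]
print("held lid top z",np.median(Q[:,2]).round(4),"y range",np.percentile(Q[:,1],[1,99]).round(4),"mid",(Q[:,1].min()+Q[:,1].max())/2)
m=(abs(W[...,2]-zb)<.02)&(np.hypot(W[...,0]-jx,W[...,1]-jy)<rb+.012)&(W[...,2]<zb+.003); Q=W[m]; print("jar pts",len(Q), "x range",np.percentile(Q[:,0],[.5,99.5]).round(4),"ymax",Q[:,1].max().round(4),"-> y",(Q[:,1].max()-rb).round(4), fitc(Q[np.hypot(Q[:,0]-jx,Q[:,1]-jy)>rb-.004],rb)[0].round(4))
cv2.imwrite("pics/place_last.png",d["color"][...,::-1])
E
python3 place.py .4645 .153 .038 .025
```

```text
[0.4648 0.1504 0.093 ] [1.7997e+02 2.0000e-02 8.9560e+01] 0.41793534804555477 [-0.1 -0.2  0.2]
held lid top z 0.1293 y range [0.1345 0.1671] mid 0.1501520876741534
jar pts 2751 x range [0.4412 0.4884] ymax 0.1783 -> y 0.1533 [0.4645 0.1512 0.025 ]
```

View pics/place_last.png

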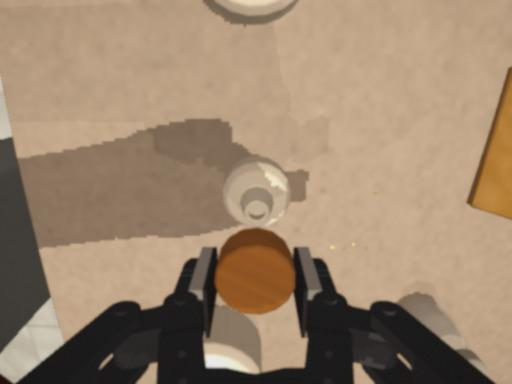

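Lid_d (255,270) is held level above jar_d (257,195 in perspective), and the measured centres agree to about 2 mm. Lowering it now.

Request:
apply_moves([
  [[0.012,0,0.08],[0,0,0],0.35],
  [[0.012,0,0.16],[0,0,0],0.35],
  [[0.012,0,0.2],[0,0,0],0.35],
  [[0.012,0,0.24],[0,0,0],0.35],
  [[0.012,0,0.28],[0,0,0],0.35],
  [[0.012,0,0.31],[0,0,0],0.35],
  [[0.012,0,0.33],[0,0,0],0.35],
  [[0.012,0,0.345],[0,0,0],0.35],
  [[0.012,0,0.345],[0,0,0],0.35],
  [[0.012,0,0.345],[0,0,0],0.35],
])

```text
time_s: 13.75
tcp_pos: [0.4643, 0.1544, 0.0235]
orientation: [180.0, -0.0, 89.7]
wrist_force: [0.4, 0.6, -0.0]
finger_gap: 0.412
gripper_force: 25.1
```

```bash
python3 place.py .4645 .153 .038 .025; python3 -c "
from h import *
from rig import viewer
d=viewer.get_image('scene');W=cloud(d);print(disc(W,.4645,.153,.03,.045,.07))"
```

```text
[0.4644 0.1545 0.0236] [ 1.7997e+02 -2.0000e-02  8.9720e+01] 0.4170390027284726 [ 0.5 -0.5 -0.1]
held lid top z 0.0607 y range [0.139 0.172] mid 0.15498950646182086
jar pts 2653 x range [0.4413 0.4885] ymax 0.1786 -> y 0.1536 [0.4646 0.1511 0.025 ]
[4.64085967e-01 1.51824680e-01 4.24571430e-02 6.07361144e-02
 1.47000000e+02]
```

Request:
apply_moves([
  [[-0.006,0,0.004],[0,0,0],0.35],
  [[-0.006,0,0.004],[0,0,0],0.4],
  [[-0.006,0,0.004],[0,0,0],0.5],
  [[-0.006,0,0.004],[0,0,0],0.6],
  [[-0.006,0,0.004],[0,0,0],0.65],
  [[-0.006,0,-0.03],[0,0,0],0.65],
  [[-0.006,0,-0.15],[0,0,0],0.65],
  [[-0.006,0,-0.35],[0,0,0],0.65],
  [[-0.006,0,-0.55],[0,0,0],0.65],
  [[-0.006,0,-0.7],[0,0,0],0.65],
])

```text
time_s: 14.68
tcp_pos: [0.4651, 0.1529, 0.1666]
orientation: [179.9, -0.1, 89.7]
wrist_force: [0.9, 0.3, 0.4]
finger_gap: 0.65
gripper_force: 0.0
```

Request:
apply_moves([
  [[-0.15,0,0],[0,0,0],0.75],
  [[-0.3,0,0],[0,0,0],0.75],
  [[-0.45,0,0],[0,0,0],0.75],
  [[-0.6,0,0],[0,0,0],0.75],
  [[-0.75,0,0],[0,0,0],0.75],
  [[-0.9,0,0],[0,0,0],0.75],
  [[-1,0,0],[0,0,0],0.75],
  [[-1,0,0],[0,0,0],0.75],
  [[-1,0,0],[0,0,0],0.75],
  [[-1,0,0],[0,0,0],0.75],
])

```text
time_s: 15.52
tcp_pos: [0.4632, -0.046, 0.1636]
orientation: [180.0, -0.1, 89.8]
wrist_force: [-0.7, 0.3, -0.0]
finger_gap: 0.751
gripper_force: 0.0
```

Request:
apply_moves([
  [[-0.15,0,0],[0,0,0],0.75],
  [[-0.3,0,0],[0,0,0],0.75],
  [[-0.45,0,0],[0,0,0],0.75],
  [[-0.6,0,0],[0,0,0],0.75],
  [[-0.75,0,0],[0,0,0],0.75],
  [[-0.9,0,0],[0,0,0],0.75],
  [[-1,0,0],[0,0,0],0.75],
  [[-1,0,0],[0,0,0],0.75],
  [[-1,0,0],[0,0,0],0.75],
  [[-1,0,0],[0,0,0],0.75],
])

```text
time_s: 16.35
tcp_pos: [0.4628, -0.2447, 0.163]
orientation: [-180.0, -0.1, 89.9]
wrist_force: [0.6, 0.3, 0.2]
finger_gap: 0.753
gripper_force: 0.0
```

```bash
python3 - <<'E'
from h import *
from rig import viewer,arm
print(arm.sense()["tcp_pos"],arm.sense()["orientation"])
d=viewer.get_image("scene"); W=cloud(d); np.save("sW.npy",W)
e=viewer.get_image("top"); V=cloud(e)
for c,X in(("s",W),("t",V)):
    q=disc(X,.4645,.153,.025,.052,.075); print(c,"d lid",None if q is None else q.round(4)); 
    q=disc(X,.4515,-.289,.035,.052,.066); print(c,"c lid",None if q is None else q.round(4))
Q=W[(np.hypot(W[...,0]-.4645,W[...,1]-.152)<.014)&(W[...,2]>.05)]; print(np.linalg.lstsq(np.c_[Q[:,:2]-[.4645,.152],np.ones(len(Q))],Q[:,2],rcond=None)[0])
cv2.imwrite("pics/s4.png",cv2.resize(d["color"][150:330,140:400,::-1],None,fx=3,fy=3))
E
```

```text
[ 0.46281577 -0.24474168  0.16302351] [-1.79971082e+02 -8.34065741e-02  8.98656527e+01]
s d lid [4.643e-01 1.517e-01 3.490e-02 6.070e-02 1.020e+02]
s c lid [ 4.503e-01 -2.895e-01  4.420e-02  6.040e-02  2.630e+02]
t d lid [4.634e-01 1.539e-01 3.380e-02 6.010e-02 1.420e+02]
t c lid None
[0.0270777  0.0073213  0.06141014]
```

View pics/s4.png

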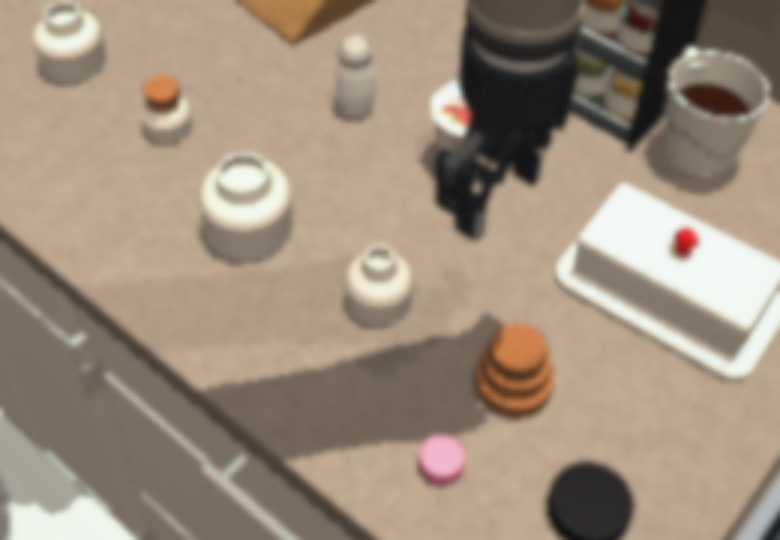

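Lid_d sits on jar_d, seen at (162,95) in the crop, with its top at 60 mm as it should be. Three lids remain at (515,370). Next is lid_c.

Request:
apply_moves([
  [[-0.11,-0.03,0],[0,0,0],0.75],
  [[-0.22,-0.06,0],[0,0,0],0.75],
  [[-0.22,-0.06,0.1],[0,0,0],0.75],
  [[-0.22,-0.06,0.25],[0,0,0],0.75],
  [[-0.22,-0.06,0.4],[0,0,0],0.75],
  [[-0.22,-0.06,0.55],[0,0,0],0.75],
  [[-0.22,-0.06,0.65],[0,0,0],0.75],
  [[-0.22,-0.06,0.69],[0,0,0],0.75],
  [[-0.22,-0.06,0.7],[0,0,0],0.75],
  [[-0.22,-0.06,0.7],[0,0,0],0.75],
])

```text
time_s: 17.28
tcp_pos: [0.4506, -0.2902, 0.0236]
orientation: [180.0, -0.0, 89.8]
wrist_force: [-0.3, -1.1, 0.6]
finger_gap: 0.749
gripper_force: 0.0
```

```bash
python3 tips.py; python3 -c "
from h import *
W=np.load('wW.npy'); print(disc(W,.4505,-.289,.025,.052,.066).round(4))"
```

```text
[ 0.451  -0.2907  0.0244] 89.76626789382586 0.7492112880769218 0.0 [ 0.1  0.2 -0.6]
finger -1 1236 tip z 0.0507 inner x 0.03190815558232463
finger 1 1167 tip z 0.0508 inner x 0.031141850816055416
[ 4.513e-01 -2.879e-01  4.530e-02  6.000e-02  7.789e+03]
```

Request:
apply_moves([
  [[0.011,0,0.006],[0,0,0],0.7],
  [[0.011,0,0.006],[0,0,0],0.65],
  [[0.011,0,0.006],[0,0,0],0.6],
  [[0.011,0,0.006],[0,0,0],0.56],
  [[0.011,0,0.006],[0,0,0],0.52],
  [[0.011,0,0.006],[0,0,0],0.48],
  [[0.011,0,0.006],[0,0,0],0.46],
  [[0.011,0,0.006],[0,0,0],0.46],
  [[0.011,0,0.006],[0,0,0],0.46],
  [[0.011,0,0.006],[0,0,0],0.46],
], grip_force=25)

```text
time_s: 18.17
tcp_pos: [0.4504, -0.2886, 0.0229]
orientation: [179.9, -0.0, 89.7]
wrist_force: [-0.5, 1.2, 5.5]
finger_gap: 0.518
gripper_force: 25.0
```

Request:
apply_moves([
  [[0,0,-0.03],[0,0,0],0.46],
  [[0,0,-0.1],[0,0,0],0.46],
  [[0,0,-0.2],[0,0,0],0.46],
  [[0,0,-0.35],[0,0,0],0.46],
  [[0,0,-0.5],[0,0,0],0.46],
  [[0,0,-0.6],[0,0,0],0.46],
  [[0,0,-0.65],[0,0,0],0.46],
  [[0,0,-0.65],[0,0,0],0.46],
  [[0,0,-0.65],[0,0,0],0.46],
  [[0,0,-0.65],[0,0,0],0.46],
])

```text
time_s: 19.0
tcp_pos: [0.4491, -0.2877, 0.1507]
orientation: [-179.9, -0.1, 89.7]
wrist_force: [0.3, -0.4, -0.0]
finger_gap: 0.516
gripper_force: 26.0
```

```bash
cat > lift.py <<'E'
import sys
from h import *
from rig import viewer,arm
z=float(sys.argv[1]); s=arm.sense(); t=np.array(s["tcp_pos"]); print(t.round(4),s["orientation"][2],s["finger_gap"],s["gripper_force"])
W=cloud(viewer.get_image("wrist")); V=cloud(viewer.get_image("scene"))
q=disc(W,.4515,-.289,.045,z-.006,z+.006); print("w next",q.round(4)); q=disc(V,.4515,-.289,.045,z-.006,z+.006); print("s next",None if q is None else q.round(4))
m=(abs(W[...,2]-t[2]-.037)<.012)&(abs(W[...,0]-t[0])<s["finger_gap"]*.0425-.004)&(abs(W[...,1]-t[1])<.05); Q=W[m]
print("held top",np.median(Q[:,2]).round(4),"slope",np.linalg.lstsq(np.c_[Q[:,:2]-t[:2],np.ones(len(Q))],Q[:,2],rcond=None)[0].round(3),"ymid",((Q[:,1].min()+Q[:,1].max())/2).round(4))
E
python3 lift.py .04
```

```text
[ 0.4491 -0.2877  0.1507] 89.72923218308571 0.5164838600268677 26.03194117737985
w next [ 4.520e-01 -2.885e-01  5.510e-02  4.000e-02  3.230e+03]
s next [ 4.518e-01 -2.905e-01  5.470e-02  4.060e-02  3.710e+02]
held top 0.1877 slope [-0.003 -0.08   0.187] ymid -0.2867
```

Request:
apply_moves([
  [[0.15,-0.034,0],[0,0,0],0.46],
  [[0.3,-0.034,0],[0,0,0],0.46],
  [[0.45,-0.034,0],[0,0,0],0.46],
  [[0.6,-0.034,0],[0,0,0],0.46],
  [[0.7,-0.034,0.05],[0,0,0],0.46],
  [[0.7,-0.034,0.15],[0,0,0],0.46],
  [[0.7,-0.034,0.25],[0,0,0],0.46],
  [[0.7,-0.034,0.34],[0,0,0],0.46],
  [[0.7,-0.034,0.34],[0,0,0],0.46],
  [[0.7,-0.034,0.34],[0,0,0],0.46],
])

```text
time_s: 19.93
tcp_pos: [0.4425, -0.1486, 0.0832]
orientation: [-179.8, 0.0, 89.7]
wrist_force: [0.3, -0.4, 0.1]
finger_gap: 0.518
gripper_force: 26.0
```

```bash
cat >> place.py <<'E'
m=(abs(W[...,2]-t[2]-.037)<.008)&(np.hypot(W[...,0]-t[0],W[...,1]-t[1])<.014); Q=W[m]; print("slope",np.linalg.lstsq(np.c_[Q[:,:2]-t[:2],np.ones(len(Q))],Q[:,2],rcond=None)[0].round(3))
E
python3 place.py .443 -.147 .046 .030
```

```text
[ 0.4436 -0.1489  0.0841] [-1.7994e+02  3.0000e-02  8.9680e+01] 0.5138099729388298 [-0.1  0.4  0.3]
held lid top z 0.1203 y range [-0.1684 -0.126 ] mid -0.14769193822439552
jar pts 3368 x range [0.4147 0.4717] ymax -0.1172 -> y -0.1472 [ 0.443  -0.1492  0.03  ]
slope [-0.002  0.     0.12 ]
```

View pics/place_last.png

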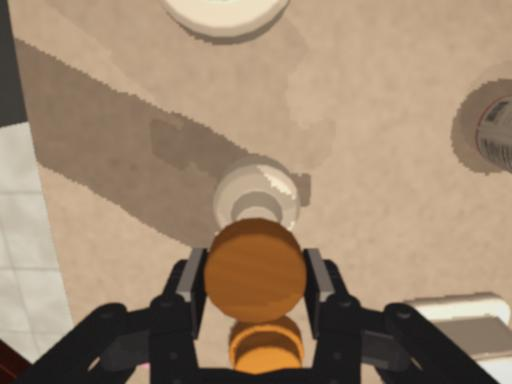

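Lid_c is level over jar_c at (257,270), with the centres within 1 mm.

Request:
apply_moves([
  [[0,-0.002,0.05],[0,0,0],0.46],
  [[0,-0.002,0.1],[0,0,0],0.46],
  [[0,-0.002,0.14],[0,0,0],0.46],
  [[0,-0.002,0.18],[0,0,0],0.46],
  [[0,-0.002,0.21],[0,0,0],0.46],
  [[0,-0.002,0.235],[0,0,0],0.46],
  [[0,-0.002,0.25],[0,0,0],0.46],
  [[0,-0.002,0.26],[0,0,0],0.46],
  [[0,-0.002,0.26],[0,0,0],0.46],
  [[0,-0.002,0.26],[0,0,0],0.46],
])

```text
time_s: 20.82
tcp_pos: [0.4437, -0.1486, 0.0323]
orientation: [180.0, -0.0, 89.7]
wrist_force: [-0.3, 0.7, 0.1]
finger_gap: 0.515
gripper_force: 26.0
```

```bash
python3 place.py .443 -.147 .046 .030
```

```text
[ 0.4437 -0.1486  0.0324] [179.97  -0.    89.71] 0.5157852733735241 [-1.3  0.1 -0.9]
held lid top z 0.0694 y range [-0.1684 -0.1259] mid -0.1478403689981084
jar pts 3616 x range [0.415  0.4719] ymax -0.1171 -> y -0.1471 [ 0.4431 -0.1492  0.03  ]
slope [0.001 0.003 0.069]
```

Request:
apply_moves([
  [[0,0,0.006],[0,0,0],0.46],
  [[0,0,0.006],[0,0,0],0.55],
  [[0,0,0.006],[0,0,0],0.65],
  [[0,0,0.006],[0,0,0],0.72],
  [[0,0,0.006],[0,0,0],0.72],
  [[0,0,-0.03],[0,0,0],0.72],
  [[0,0,-0.15],[0,0,0],0.72],
  [[0,0,-0.3],[0,0,0],0.72],
  [[0,0,-0.45],[0,0,0],0.72],
  [[0,0,-0.5],[0,0,0],0.72],
])

```text
time_s: 21.7
tcp_pos: [0.4458, -0.1497, 0.136]
orientation: [179.6, 0.0, 89.7]
wrist_force: [0.7, -0.5, -0.0]
finger_gap: 0.719
gripper_force: 0.0
```

Request:
apply_moves([
  [[-0.1,0.01,0],[0,0,0],0.88],
  [[-0.25,0.02,0],[0,0,0],0.88],
  [[-0.4,0.03,0],[0,0,0],0.88],
  [[-0.55,0.04,0],[0,0,0],0.88],
  [[-0.7,0.045,0],[0,0,0],0.88],
  [[-0.7,0.045,0],[0,0,0],0.88],
  [[-0.7,0.045,0],[0,0,0],0.88],
  [[-0.7,0.045,0],[0,0,0],0.88],
  [[-0.7,0.045,0],[0,0,0],0.88],
  [[-0.7,0.045,0],[0,0,0],0.88],
])

```text
time_s: 22.53
tcp_pos: [0.4521, -0.2868, 0.132]
orientation: [-180.0, -0.1, 89.9]
wrist_force: [-1.1, -0.3, -0.3]
finger_gap: 0.884
gripper_force: 0.0
```

```bash
python3 - <<'E'
from h import *
from rig import viewer,arm
s=arm.sense(); print(s["tcp_pos"],s["orientation"],s["finger_gap"])
for c in("scene","wrist","top"):
    d=viewer.get_image(c); X=cloud(d)
    for n,a in dict(c=(.443,-.148,.03,.06,.08),b=(.452,-.2885,.045,.034,.046)).items():
        q=disc(X,*a); print(c,n,None if q is None else q.round(4))
    if c=="wrist": cv2.imwrite("pics/w5.png",d["color"][...,::-1])
    if c=="scene":
        Q=X[(np.hypot(X[...,0]-.443,X[...,1]+.148)<.017)&(X[...,2]>.05)]; print(len(Q),np.linalg.lstsq(np.c_[Q[:,:2]-[.443,-.148],np.ones(len(Q))],Q[:,2],rcond=None)[0].round(3))
E
```

```text
[ 0.45213269 -0.28683886  0.13197595] [-1.79994649e+02 -7.25417132e-02  8.98533012e+01] 0.8839626372075016
scene c [ 4.437e-01 -1.494e-01  4.460e-02  6.860e-02  2.280e+02]
scene b [ 4.520e-01 -2.907e-01  5.490e-02  4.070e-02  3.710e+02]
108 [-0.024  0.026  0.069]
wrist c [ 4.441e-01 -1.627e-01  2.390e-02  6.790e-02  1.378e+03]
wrist b [ 4.519e-01 -2.887e-01  5.520e-02  4.000e-02  3.650e+03]
top c [ 4.44e-01 -1.47e-01  4.35e-02  6.84e-02  2.34e+02]
top b [ 4.535e-01 -2.780e-01  4.040e-02  3.980e-02  1.860e+02]
```

View pics/w5.png

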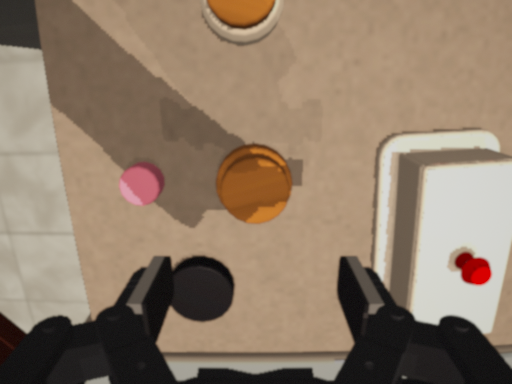

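Lid_c is on jar_c with its top at 68 mm, as it should be. The wrist view shows lid_b on lid_a at (254,184), with the pink lid at (142,184) clear of the fingers. Next is lid_b.

Request:
apply_moves([
  [[-0.008,0,0.1],[0,0,0],0.88],
  [[-0.008,0,0.25],[0,0,0],0.88],
  [[-0.008,0,0.4],[0,0,0],0.88],
  [[-0.008,0,0.52],[0,0,0],0.88],
  [[-0.008,0,0.6],[0,0,0],0.88],
  [[-0.008,0,0.64],[0,0,0],0.88],
  [[-0.008,0,0.645],[0,0,0],0.88],
  [[-0.008,0,0.645],[0,0,0],0.88],
  [[-0.008,0,0.645],[0,0,0],0.85],
  [[-0.008,0,0.645],[0,0,0],0.8],
])

```text
time_s: 23.52
tcp_pos: [0.4528, -0.2907, 0.0044]
orientation: [179.9, 0.1, 89.7]
wrist_force: [1.1, -0.2, 0.9]
finger_gap: 0.803
gripper_force: 0.0
```

```bash
python3 tips.py; python3 -c "
from h import *
W=np.load('wW.npy'); print(disc(W,.4515,-.289,.03,.034,.046).round(4))"
```

```text
[ 0.4527 -0.2906  0.0043] 89.72997443129329 0.8001039657191955 0.0 [0.4 0.1 0.5]
finger -1 1058 tip z 0.0174 inner x 0.032506215150439555
finger 1 840 tip z 0.0328 inner x 0.033823042999971686
[ 4.5210e-01 -2.8850e-01  5.5300e-02  4.0000e-02  1.1095e+04]
```

Request:
apply_moves([
  [[0.01,-0.002,0.009],[0,0,0],0.78],
  [[0.01,-0.002,0.009],[0,0,0],0.74],
  [[0.01,-0.002,0.009],[0,0,0],0.7],
  [[0.01,-0.002,0.009],[0,0,0],0.67],
  [[0.01,-0.002,0.009],[0,0,0],0.64],
  [[0.01,-0.002,0.009],[0,0,0],0.6],
  [[0.01,-0.002,0.009],[0,0,0],0.56],
  [[0.01,-0.002,0.009],[0,0,0],0.56],
  [[0.01,-0.002,0.009],[0,0,0],0.56],
  [[0.01,-0.002,0.009],[0,0,0],0.56],
], grip_force=30)

```text
time_s: 24.4
tcp_pos: [0.4515, -0.2881, 0.0018]
orientation: [180.0, -0.0, 89.7]
wrist_force: [-2.0, 1.0, 5.1]
finger_gap: 0.634
gripper_force: 31.2
```

Request:
apply_moves([
  [[0,0,-0.03],[0,0,0],0.56],
  [[0,0,-0.1],[0,0,0],0.56],
  [[0,0,-0.2],[0,0,0],0.56],
  [[0,0,-0.35],[0,0,0],0.56],
  [[0,0,-0.5],[0,0,0],0.56],
  [[0,0,-0.65],[0,0,0],0.56],
  [[0,0,-0.75],[0,0,0],0.56],
  [[0,0,-0.8],[0,0,0],0.56],
  [[0,0,-0.8],[0,0,0],0.56],
  [[0,0,-0.8],[0,0,0],0.56],
])

```text
time_s: 25.23
tcp_pos: [0.4512, -0.2876, 0.1608]
orientation: [-180.0, -0.0, 89.7]
wrist_force: [-0.5, -0.2, -0.8]
finger_gap: 0.627
gripper_force: 32.1
```

```bash
python3 lift.py .02
```

```text
[ 0.4512 -0.2876  0.1608] 89.74353954962285 0.6271556157826532 32.13731943582388
w next [ 4.511e-01 -2.892e-01  6.520e-02  2.000e-02  3.767e+03]
s next [ 4.51e-01 -2.91e-01  6.48e-02  2.07e-02  4.98e+02]
held top 0.1989 slope [ 0.001 -0.065  0.199] ymid -0.2881
```

Request:
apply_moves([
  [[0.1,0,0],[0,0,0],0.56],
  [[0.25,0,0],[0,0,0],0.56],
  [[0.4,0,0],[0,0,0],0.56],
  [[0.55,0,0],[0,0,0],0.56],
  [[0.7,0,0],[0,0,0],0.56],
  [[0.85,0,0],[0,0,0],0.56],
  [[1,0,0],[0,0,0],0.56],
  [[1,0,0],[0,0,0],0.56],
  [[1,0,0],[0,0,0],0.56],
  [[1,0,0],[0,0,0],0.56],
])

```text
time_s: 26.17
tcp_pos: [0.4516, -0.0887, 0.1606]
orientation: [-179.9, 0.1, 89.7]
wrist_force: [0.7, -1.5, 0.2]
finger_gap: 0.63
gripper_force: 32.1
```

Request:
apply_moves([
  [[0.1,0,0],[0,0,0],0.56],
  [[0.25,0,0],[0,0,0],0.56],
  [[0.4,0.02,0],[0,0,0],0.56],
  [[0.55,0.03,0],[0,0,0],0.56],
  [[0.7,0.04,0],[0,0,0],0.56],
  [[0.85,0.04,0],[0,0,0],0.56],
  [[1,0.04,0],[0,0,0],0.56],
  [[1,0.04,0],[0,0,0],0.56],
  [[1,0.04,0],[0,0,0],0.56],
  [[1,0.04,0],[0,0,0],0.56],
])

```text
time_s: 27.0
tcp_pos: [0.4616, 0.1097, 0.161]
orientation: [-180.0, 0.1, 89.6]
wrist_force: [-0.6, -1.0, -0.9]
finger_gap: 0.628
gripper_force: 32.1
```

Request:
apply_moves([
  [[0.1,0,0],[0,0,0],0.56],
  [[0.25,0,0],[0,0,0],0.56],
  [[0.4,0,0],[0,0,0],0.56],
  [[0.55,0,0],[0,0,0],0.56],
  [[0.7,0,0],[0,0,0],0.56],
  [[0.83,0,0],[0,0,0],0.56],
  [[0.93,0,0.05],[0,0,0],0.56],
  [[0.96,0,0.15],[0,0,0],0.56],
  [[0.96,0,0.25],[0,0,0],0.56],
  [[0.96,0,0.25],[0,0,0],0.56],
])

```text
time_s: 27.83
tcp_pos: [0.4606, 0.3005, 0.1079]
orientation: [-179.7, 0.3, 89.6]
wrist_force: [-1.7, -0.2, -1.1]
finger_gap: 0.629
gripper_force: 32.1
```

```bash
python3 place.py .464 .3035 .054 .036
```

```text
[0.4618 0.3007 0.1097] [-179.83    0.24   89.52] 0.6284349610384875 [ 0.4 -0.4  0.6]
held lid top z 0.146 y range [0.2754 0.3267] mid 0.30046136598857126
jar pts 4235 x range [0.4301 0.4989] ymax 0.3406 -> y 0.3046 [0.4641 0.302  0.036 ]
slope [-0.006 -0.002  0.146]
```

View pics/place_last.png

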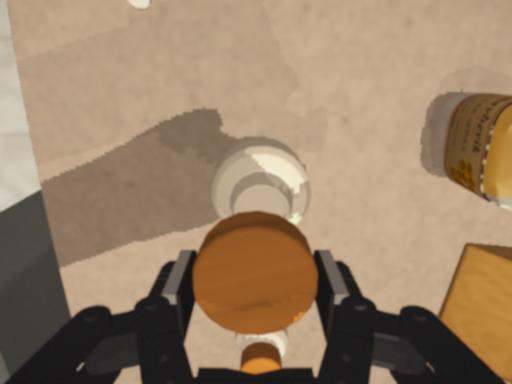

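Lid_b is level above jar_b (the jar shows at (261,190)). It needs a 2 mm correction in x and in y, then lowering.

Request:
apply_moves([
  [[0.012,0.01,0.06],[0,0,0],0.56],
  [[0.012,0.01,0.12],[0,0,0],0.56],
  [[0.012,0.01,0.18],[0,0,0],0.56],
  [[0.012,0.01,0.23],[0,0,0],0.56],
  [[0.012,0.01,0.27],[0,0,0],0.56],
  [[0.012,0.01,0.3],[0,0,0],0.56],
  [[0.012,0.01,0.325],[0,0,0],0.56],
  [[0.012,0.01,0.34],[0,0,0],0.56],
  [[0.012,0.01,0.34],[0,0,0],0.56],
  [[0.012,0.01,0.34],[0,0,0],0.56],
])

```text
time_s: 28.72
tcp_pos: [0.4645, 0.3063, 0.0436]
orientation: [180.0, -0.0, 89.7]
wrist_force: [-0.0, 0.3, -0.3]
finger_gap: 0.633
gripper_force: 32.1
```

```bash
python3 place.py .464 .3035 .054 .036
```

```text
[0.4647 0.3064 0.0438] [ 1.7996e+02 -4.0000e-02  8.9720e+01] 0.6277368895810629 [-0.7 -0.2 -0.4]
held lid top z 0.0817 y range [0.2811 0.3326] mid 0.30575174331269195
jar pts 4345 x range [0.4306 0.4988] ymax 0.3405 -> y 0.3045 [0.4642 0.302  0.036 ]
slope [0.    0.002 0.082]
```

Request:
apply_moves([
  [[-0.012,0,0.01],[0,0,0],0.56],
  [[-0.012,0,0.02],[0,0,0],0.56],
  [[-0.012,0,0.026],[0,0,0],0.56],
  [[-0.012,0,0.027],[0,0,0],0.56],
  [[-0.012,0,0.027],[0,0,0],0.56],
  [[-0.012,0,0.027],[0,0,0],0.56],
  [[-0.012,0,0.027],[0,0,0],0.64],
  [[-0.012,0,0.027],[0,0,0],0.72],
  [[-0.012,0,0.027],[0,0,0],0.82],
  [[-0.012,0,0.027],[0,0,0],0.82],
])

```text
time_s: 29.6
tcp_pos: [0.4644, 0.3039, 0.0381]
orientation: [180.0, -0.0, 89.7]
wrist_force: [0.0, 0.4, 0.5]
finger_gap: 0.821
gripper_force: 0.0
```

Request:
apply_moves([
  [[0,0,-0.05],[0,0,0],0.82],
  [[0,0,-0.15],[0,0,0],0.82],
  [[0,0,-0.3],[0,0,0],0.82],
  [[0,0,-0.45],[0,0,0],0.9],
  [[-0.15,0,-0.5],[0,0,0],0.95],
  [[-0.3,0,-0.5],[0,0,0],0.97],
  [[-0.45,0,-0.5],[0,0,0],0.97],
  [[-0.6,0,-0.5],[0,0,0],0.97],
  [[-0.75,0,-0.5],[0,0,0],0.97],
  [[-0.9,0,-0.5],[0,0,0],0.97],
])

```text
time_s: 30.43
tcp_pos: [0.4634, 0.1224, 0.1388]
orientation: [180.0, -0.1, 89.7]
wrist_force: [0.8, 0.3, 0.1]
finger_gap: 0.967
gripper_force: 0.0
```

Request:
apply_moves([
  [[-0.15,0,0],[0,0,0],0.97],
  [[-0.3,0,0],[0,0,0],0.97],
  [[-0.45,0,0],[0,0,0],0.97],
  [[-0.6,0,0],[0,0,0],0.97],
  [[-0.75,0,0],[0,0,0],0.97],
  [[-0.9,0,0],[0,0,0],0.97],
  [[-1,0,0],[0,0,0],0.97],
  [[-1,0,0],[0,0,0],0.97],
  [[-1,0,0],[0,0,0],0.97],
  [[-1,0,0],[0,0,0],0.97],
])

```text
time_s: 31.27
tcp_pos: [0.4626, -0.0754, 0.1383]
orientation: [180.0, -0.1, 89.7]
wrist_force: [-0.0, -0.0, -0.5]
finger_gap: 0.972
gripper_force: 0.0
```

Request:
apply_moves([
  [[-0.15,0,0],[0,0,0],0.97],
  [[-0.3,0,0],[0,0,0],0.97],
  [[-0.45,0,0],[0,0,0],0.97],
  [[-0.6,0,0],[0,0,0],0.97],
  [[-0.75,-0.03,0],[0,0,0],0.97],
  [[-0.9,-0.06,0],[0,0,0],0.97],
  [[-1,-0.06,0],[0,0,0],0.97],
  [[-1,-0.06,0],[0,0,0],0.97],
  [[-1,-0.06,0],[0,0,0],0.97],
  [[-1,-0.06,0],[0,0,0],0.97],
])

```text
time_s: 32.1
tcp_pos: [0.4502, -0.274, 0.1377]
orientation: [-180.0, -0.1, 89.9]
wrist_force: [-0.5, 0.2, 0.6]
finger_gap: 0.97
gripper_force: 0.0
```

```bash
python3 - <<'E'
from h import *
from rig import viewer,arm
s=arm.sense(); print(s["tcp_pos"],s["orientation"],s["finger_gap"])
for c in("scene","wrist","top"):
    d=viewer.get_image(c); X=cloud(d)
    for n,a in dict(b=(.464,.3035,.04,.065,.09),a=(.451,-.2895,.045,.014,.026),c=(.443,-.148,.03,.06,.08),d=(.4645,.153,.025,.052,.075),jara=(.426,-.001,.035,.075,.09)).items():
        q=disc(X,*a); print(c,n,None if q is None else q.round(4))
E
```

```text
[ 0.4502274  -0.27402782  0.13767816] [-1.79982621e+02 -9.18318293e-02  8.98729335e+01] 0.970434876785503
scene b [4.643e-01 2.999e-01 5.340e-02 7.710e-02 1.990e+02]
scene a [ 4.513e-01 -2.909e-01  6.520e-02  2.070e-02  4.970e+02]
scene c [ 4.442e-01 -1.493e-01  4.520e-02  6.870e-02  2.270e+02]
scene d [4.640e-01 1.522e-01 3.490e-02 6.080e-02 1.010e+02]
scene jara [ 4.265e-01 -2.300e-03  4.670e-02  7.960e-02  9.100e+01]
wrist b None
wrist a [ 4.511e-01 -2.891e-01  6.510e-02  2.000e-02  4.133e+03]
wrist c [ 4.442e-01 -1.548e-01  3.710e-02  6.800e-02  2.962e+03]
wrist d None
wrist jara None
top b [4.631e-01 3.020e-01 5.490e-02 7.600e-02 3.710e+02]
top a [ 4.548e-01 -2.700e-01  3.660e-02  1.980e-02  1.380e+02]
top c [ 4.440e-01 -1.468e-01  4.350e-02  6.780e-02  2.340e+02]
top d [4.635e-01 1.540e-01 3.400e-02 5.990e-02 1.430e+02]
top jara [ 4.26e-01 -3.00e-04  4.65e-02  8.00e-02  7.40e+01]
```

Request:
apply_moves([
  [[-0.077,0.005,0.1],[0,0,0],0.97],
  [[-0.077,0.005,0.25],[0,0,0],0.97],
  [[-0.077,0.005,0.4],[0,0,0],0.97],
  [[-0.077,0.005,0.53],[0,0,0],0.97],
  [[-0.077,0.005,0.64],[0,0,0],0.97],
  [[-0.077,0.005,0.72],[0,0,0],0.97],
  [[-0.077,0.005,0.77],[0,0,0],0.97],
  [[-0.077,0.005,0.775],[0,0,0],0.97],
  [[-0.077,0.005,0.775],[0,0,0],0.93],
  [[-0.077,0.005,0.775],[0,0,0],0.9],
])

```text
time_s: 33.08
tcp_pos: [0.4513, -0.2918, -0.0161]
orientation: [179.9, 0.0, 89.7]
wrist_force: [-0.2, 0.8, -0.8]
finger_gap: 0.902
gripper_force: 0.0
```

```bash
python3 tips.py; python3 -c "
from h import *
W=np.load('wW.npy'); print(disc(W,.4515,-.289,.036,.014,.026).round(4))"
```

```text
[ 0.4514 -0.2919 -0.0159] 89.74180903694308 0.9025231737347335 0.0 [-0.2  0.6  0.4]
finger -1 1469 tip z -0.0015 inner x 0.036927906752743156
finger 1 1268 tip z -0.0017 inner x 0.03689324248295939
[ 4.5130e-01 -2.8900e-01  6.5200e-02  2.0000e-02  1.5497e+04]
```

Request:
apply_moves([
  [[0.013,0,0.015],[0,0,0],0.88],
  [[0.013,0,0.015],[0,0,0],0.86],
  [[0.013,0,0.015],[0,0,0],0.82],
  [[0.013,0,0.015],[0,0,0],0.79],
  [[0.013,0,0.015],[0,0,0],0.76],
  [[0.013,0,0.015],[0,0,0],0.72],
  [[0.013,0,0.015],[0,0,0],0.68],
  [[0.013,0,0.015],[0,0,0],0.68],
  [[0.013,0,0.015],[0,0,0],0.68],
  [[0.013,0,0.015],[0,0,0],0.68],
], grip_force=30)

```text
time_s: 33.97
tcp_pos: [0.4507, -0.289, -0.0195]
orientation: [180.0, -0.0, 89.7]
wrist_force: [-1.5, 1.3, 6.1]
finger_gap: 0.744
gripper_force: 33.0
```

Request:
apply_moves([
  [[0,0,-0.03],[0,0,0],0.68],
  [[0,0,-0.1],[0,0,0],0.68],
  [[0,0,-0.2],[0,0,0],0.68],
  [[0,0,-0.35],[0,0,0],0.68],
  [[0,0,-0.5],[0,0,0],0.68],
  [[0,0,-0.65],[0,0,0],0.68],
  [[0,0,-0.8],[0,0,0],0.68],
  [[0,0,-0.85],[0,0,0],0.68],
  [[0,0,-0.85],[0,0,0],0.68],
  [[0,0,-0.85],[0,0,0],0.68],
])

```text
time_s: 34.8
tcp_pos: [0.4502, -0.2884, 0.1495]
orientation: [-180.0, -0.0, 89.7]
wrist_force: [-0.6, 0.9, -1.1]
finger_gap: 0.742
gripper_force: 33.5
```

```bash
python3 lift.py .0
```

```text
[ 0.4502 -0.2884  0.1495] 89.73862494619647 0.7419110135832256 33.545656023852644
w next [ 4.516e-01 -2.865e-01  8.690e-02  0.000e+00  6.167e+03]
s next [ 4.515e-01 -2.892e-01  8.820e-02  8.000e-04  8.480e+02]
held top 0.1889 slope [-0.    -0.052  0.189] ymid -0.2885
```

Request:
apply_moves([
  [[0.1,0,0],[0,0,0],0.68],
  [[0.25,0,0],[0,0,0],0.68],
  [[0.4,0,0],[0,0,0],0.68],
  [[0.55,0,0],[0,0,0],0.68],
  [[0.7,-0.03,0],[0,0,0],0.68],
  [[0.85,-0.06,0],[0,0,0],0.68],
  [[1,-0.1,0],[0,0,0],0.68],
  [[1,-0.128,0],[0,0,0],0.68],
  [[1,-0.128,0],[0,0,0],0.68],
  [[1,-0.128,0],[0,0,0],0.68],
])

```text
time_s: 35.73
tcp_pos: [0.425, -0.0891, 0.1492]
orientation: [-179.9, 0.0, 89.7]
wrist_force: [0.2, -0.1, -0.6]
finger_gap: 0.74
gripper_force: 33.5
```

Request:
apply_moves([
  [[0.1,0,0],[0,0,0],0.68],
  [[0.2,0,0],[0,0,0],0.68],
  [[0.32,0,0],[0,0,0],0.68],
  [[0.44,0,0],[0,0,0],0.68],
  [[0.44,0,0.05],[0,0,0],0.68],
  [[0.44,0,0.12],[0,0,0],0.68],
  [[0.44,0,0.2],[0,0,0],0.68],
  [[0.44,0,0.26],[0,0,0],0.68],
  [[0.44,0,0.26],[0,0,0],0.68],
  [[0.44,0,0.26],[0,0,0],0.68],
])

```text
time_s: 36.57
tcp_pos: [0.426, -0.0027, 0.0974]
orientation: [-179.9, 0.1, 89.5]
wrist_force: [-0.6, -0.3, -1.3]
finger_gap: 0.743
gripper_force: 33.5
```

```bash
python3 place.py .426 -.001 .062 .042
```

```text
[ 0.4266 -0.0023  0.098 ] [-1.800e+02  7.000e-02  8.957e+01] 0.7401296261979464 [ 0.1  0.7 -0.1]
held lid top z 0.1369 y range [-0.0322  0.0288] mid -0.0026543424239277094
jar pts 5052 x range [0.3861 0.4666] ymax 0.0412 -> y -0.0008 [ 0.426 -0.003  0.042]
slope [0.001 0.    0.137]
```

Request:
apply_moves([
  [[0,-0.002,0.05],[0,0,0],0.68],
  [[0,-0.002,0.1],[0,0,0],0.68],
  [[0,-0.002,0.14],[0,0,0],0.68],
  [[0,-0.002,0.18],[0,0,0],0.68],
  [[0,-0.002,0.21],[0,0,0],0.68],
  [[0,-0.002,0.235],[0,0,0],0.68],
  [[0,-0.002,0.245],[0,0,0],0.68],
  [[0,-0.002,0.25],[0,0,0],0.68],
  [[0,-0.002,0.25],[0,0,0],0.68],
  [[0,-0.002,0.25],[0,0,0],0.68],
])

```text
time_s: 37.45
tcp_pos: [0.4261, -0.0008, 0.0482]
orientation: [180.0, -0.0, 89.7]
wrist_force: [0.1, 0.6, -0.3]
finger_gap: 0.745
gripper_force: 33.5
```

```bash
python3 place.py .426 -.001 .062 .042
```

```text
[ 0.4262 -0.0007  0.0483] [ 1.7996e+02 -2.0000e-02  8.9720e+01] 0.7430653683411379 [ 0.5 -0.7 -0.2]
held lid top z 0.0877 y range [-0.0304  0.0308] mid -0.0007577922641405013
jar pts 5721 x range [0.3865 0.4664] ymax 0.0414 -> y -0.0006 [ 0.4261 -0.003   0.042 ]
slope [0.003 0.002 0.088]
```

Lid_a is centred on the neck and needs 3.5 mm more (0.018). I lower it, release and rise.

Request:
apply_moves([
  [[0,0,0.01],[0,0,0],0.68],
  [[0,0,0.015],[0,0,0],0.68],
  [[0,0,0.018],[0,0,0],0.68],
  [[0,0,0.018],[0,0,0],0.68],
  [[0,0,0.018],[0,0,0],0.68],
  [[0,0,0.018],[0,0,0],0.74],
  [[0,0,0.018],[0,0,0],0.82],
  [[0,0,0.018],[0,0,0],0.92],
  [[0,0,0.018],[0,0,0],0.95],
  [[0,0,0.018],[0,0,0],0.95],
])

```text
time_s: 38.33
tcp_pos: [0.4258, -0.0008, 0.0444]
orientation: [180.0, -0.0, 89.7]
wrist_force: [0.4, -0.5, 0.4]
finger_gap: 0.95
gripper_force: 0.0
```

Request:
apply_moves([
  [[0,0,-0.05],[0,0,0],0.95],
  [[0,0,-0.12],[0,0,0],0.95],
  [[0,0,-0.25],[0,0,0],0.95],
  [[0,0,-0.4],[0,0,0],0.95],
  [[0,0,-0.55],[0,0,0],0.95],
  [[0,0,-0.7],[0,0,0],0.95],
  [[0,0,-0.8],[0,0,0],0.95],
  [[0,0,-0.8],[0,0,0],0.95],
  [[0,0,-0.8],[0,0,0],0.95],
  [[0,0,-0.8],[0,0,0],0.95],
])

```text
time_s: 39.17
tcp_pos: [0.4251, -0.0009, 0.2039]
orientation: [-179.9, -0.0, 89.7]
wrist_force: [-0.9, -0.7, -0.5]
finger_gap: 0.947
gripper_force: 0.0
```

Request:
apply_moves([
  [[-0.15,0,0],[0,0,0],0.97],
  [[-0.3,0,0],[0,0,0],0.97],
  [[-0.45,0,0],[0,0,0],0.97],
  [[-0.6,0,0],[0,0,0],0.97],
  [[-0.75,0,0],[0,0,0],0.97],
  [[-0.9,0,0],[0,0,0],0.97],
  [[-1,0,0],[0,0,0],0.97],
  [[-1,0,0],[0,0,0],0.97],
  [[-1,0,0],[0,0,0],0.97],
  [[-1,0,0],[0,0,0],0.97],
])

```text
time_s: 40.0
tcp_pos: [0.4241, -0.1998, 0.2033]
orientation: [-179.9, -0.0, 89.7]
wrist_force: [-0.6, 0.6, 0.0]
finger_gap: 0.972
gripper_force: 0.0
```

```bash
python3 - <<'E'
from h import *
from rig import viewer,arm
s=arm.sense(); print(s["tcp_pos"],s["time_s"])
for c in("scene","top"):
    d=viewer.get_image(c); X=cloud(d)
    for n,a in dict(a=(.426,-.001,.045,.07,.095),b=(.464,.3035,.04,.065,.09),c=(.443,-.148,.03,.06,.08),d=(.4645,.153,.025,.052,.075),salt=(.609,.027,.04,.08,.1),tub=(.633,-.096,.05,.06,.08)).items():
        q=disc(X,*a); print(c,n,None if q is None else q.round(4))
    if c=="scene": cv2.imwrite("pics/end.png",cv2.resize(d["color"][130:330,140:400,::-1],None,fx=3,fy=3))
E
```

```text
[ 0.42407883 -0.19977304  0.20331783] 40.0
scene a [ 4.255e-01 -2.800e-03  6.490e-02  8.470e-02  4.280e+02]
scene b [4.654e-01 3.011e-01 5.430e-02 7.670e-02 2.020e+02]
scene c [ 4.436e-01 -1.497e-01  4.420e-02  6.890e-02  2.290e+02]
scene d [4.640e-01 1.518e-01 3.460e-02 6.080e-02 1.040e+02]
scene salt [6.132e-01 2.720e-02 2.780e-02 8.730e-02 7.000e+01]
scene tub [ 6.286e-01 -1.059e-01  6.060e-02  7.130e-02  1.600e+02]
top a [ 4.258e-01 -8.000e-04  6.430e-02  8.420e-02  4.990e+02]
top b [4.634e-01 3.022e-01 5.470e-02 7.600e-02 3.680e+02]
top c [ 4.440e-01 -1.469e-01  4.360e-02  6.810e-02  2.350e+02]
top d [4.634e-01 1.538e-01 3.410e-02 6.030e-02 1.430e+02]
top salt [6.152e-01 3.090e-02 3.060e-02 8.650e-02 1.140e+02]
top tub [ 6.324e-01 -9.670e-02  7.150e-02  7.030e-02  5.830e+02]
```

View pics/end.png

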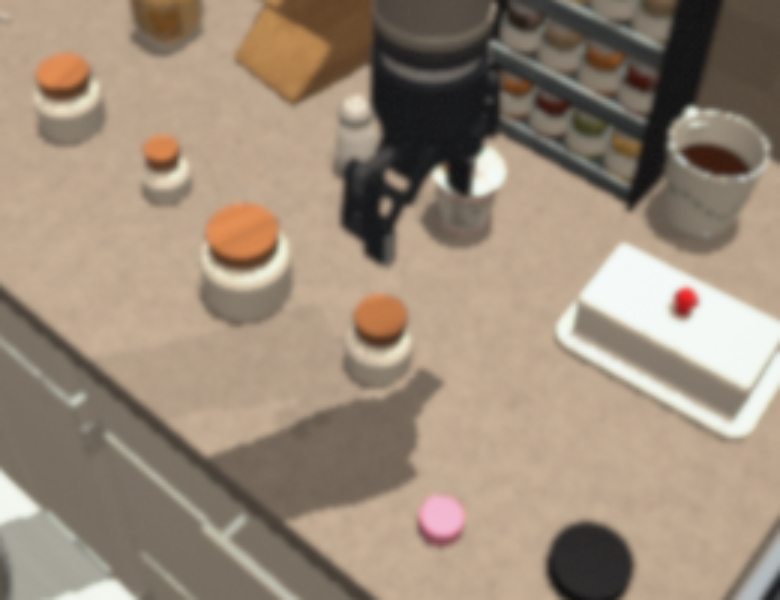

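All four lids sit on their own jars, seen in the crop at (245,235), (65,80), (380,320) and (162,155). Their tops measure 84, 76, 68 and 60 mm, as they should, and the arm is clear.

```bash
python3 -c "
from rig import order; print(order.finish_job())"
```

```text
the job is handed in; nothing more can be done
None
```

The job is handed in at 40 s: lids d, c, b and a went on in that order, each fully down on the jar of its own size, and the jars, salt shaker and yoghurt tub were left where they stood.

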